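# Seat the shaker platform in its notches and close the clip

## Task

The loaded platform of the bench shaker has been left short of its place. Push it by its upright front lip along its rails with a fingertip, without lifting or forcing it, until it drops into its locating notches and lies flat on the rails, then push the swivel clip round by its knob until it points straight across the platform's edge so that the platform cannot jump out. The two dishes ride along in their places and are not touched, and the timer, bottle and marker beside the shaker stay where they are.

Things in the scene. Friction and masses are not known exactly. Their poses are not given: they have to be found in the camera images.
- shaker: fixed bench shaker, white housing, 290 x 240 mm; origin on the worktop, x along the rails away from the robot (the way to push), y left. Two rails 18 mm wide at y = -101 and +101 mm, x = -160 to 130 mm, their tops at z = 70 mm, with low guide strips outside (top z = 73.5 mm; 1.5 mm play to the platform each side). No end stop: only the notches hold the platform
- notch (a point): middle of the far left notch at rail-top height. Each rail has two such open notches, 21 mm long and 10 mm deep, centred at x = -32 and +92 mm in the shaker's frame. Their walls stop the platform once its lugs have dropped in
- seat (a point): where the platform's origin lies when it is seated: x = 30 mm, y = 0, z = 70 mm in the shaker's frame, with 2.5 mm play either way along x. The platform starts 60 to 95 mm short of it, on its rails
- platform: loose aluminium platform, slab 160 x 220 x 4 mm, about 0.5 kg, black mat on top; origin mid-underside of the slab, axes as the shaker's. Four lugs under it, 16 (x) x 11 x 6 mm high, centred at x = -62 and 62, y = -104.5 and 104.5 mm, ride on the rails: origin at z = 76 mm. Dropped in the notches, the slab lies on the rails: z = 70 mm. Dry friction, a few newtons
- lip_face (a point): middle of the front (robot-side) face of the platform's upright lip, 80 mm in front of the platform's origin and 18 mm above it; the lip is a plate 92 mm wide and 3 mm thick, its top 30 mm above the platform's origin; its front face is the place to push
- clip_pivot (a point): vertical axis of the steel swivel clip, 20 mm in front of the shaker's origin and 132 mm to its left, at the height of the clip bar's middle (78 mm above the worktop)
- clip_knob (a point): middle of the black upright knob at the clip's free end: 11 mm across, from 80 to 104 mm above the worktop, 42 mm from the pivot. The clip bar, 13 mm wide, lies 76 to 80 mm above the worktop: it passes 2 mm over the seated platform but strikes the platform's side while that still rides on its lugs
- clip (a joint): angle of the clip about its pivot, rad, counter-clockwise from above: 0 = bar points back toward the robot along the rail (shaker's -x), 1.57 = its stop, bar straight across the platform's left edge (shaker's -y). Friction about 1 N at the knob; it stays where it is left. Starts between -0.5 and 0.05
- dish_left: agar dish with lid, 93 mm across, 16 mm high, loose on the left half of the platform's mat; origin in the centre of its underside
- dish_right: agar dish with lid, 93 mm across, 16 mm high, loose on the right half of the mat; origin in the centre of its underside
- left_place (a point): the left dish's place on the mat: 14 mm behind and 50 mm left of the platform's origin
- right_place (a point): the right dish's place on the mat: 14 mm behind and 50 mm right of the platform's origin
- timer: white lab timer, 59 x 66 x 22 mm, on the worktop left of the shaker; bystander
- bottle: small reagent bottle with blue cap, 46 mm across, 90 mm high, standing left of the shaker; bystander
- marker: felt marker, 136 mm long, 15 mm thick, lying right of the shaker; bystander
There are look-alikes about, which are no part of the job. What is shaped like the dish_right but green, purple or turquoise is not meant.

How it is judged:
On the way, in this order (a step that is already met when the one before it is completed fails the run):
1. the platform has dropped into its notches and lies flat on the rails (z of platform in the frame of shaker below 0.0715 m and angle between platform's own z axis and vertical below 0.012 rad and x of platform in the frame of shaker between 0.025 and 0.035 m), for 0.2 s.
2. the clip is swung across the platform's edge (value of joint clip above 1.4 rad), for 0.1 s.
At the end, for the whole second after the job is handed in: The platform lies flat on the rails (within 1.5 mm of height and 0.7 degrees) with its lugs in the notches (within 5 mm along the rails), at rest; the clip is within 10 degrees of straight across its edge; each dish lies flat within 25 mm of its place on the mat (all of step 1 and linear speed of platform below 0.01 m/s and value of joint clip above 1.4 rad and distance between dish_left and left_place below 0.025 m and distance between dish_right and right_place below 0.025 m and angle between each of dish_left, dish_right's own z axis and vertical below 0.05 rad); the robot touches nothing.
It fails at once if the platform is lifted off its rails (z of platform in the frame of shaker above 0.084 m).
It fails at once if the platform is forced (over 40 N) (contact force between the fingers and platform above 40 N).
It fails at once if a dish is touched (contact force between the fingers and dish_left above 0.5 N or contact force between the fingers and dish_right above 0.5 N).
It fails at once if a bystander is disturbed (distance of any of timer, bottle, marker from where it was at the start of the episode above 0.03 m).
It also fails if it takes over 58 s, if anything falls off the work surface, if the arm or the gripper's body presses on something with over 40 N, if the wrist force passes 120 N, or if a joint passes its speed limit or range.

## Robot

A 6-joint arm with a two-finger parallel gripper is mounted at the origin on a cart in front of the work surface, level with it; the furniture and walls round the work are solid. World frame = base frame: x ahead of the robot, y to its left, z up, the work surface at z = 0. Lengths are in m, angles in rad, forces in N, time in s.
With the tool pointing down it reaches from about 0.4 to 0.825 m from the base axis. Payload 7 kg.
Tool frame: the origin (TCP) lies on the centre line of the jaws, within the pads' length; the fingertips stand 22 mm ahead of it and the grasp point (between the pads) lies 3 mm ahead of it (arm.tcp_to_tips is the distance from the TCP to the fingertips, in m); z points along the fingers, y is the line along which they close (so a half turn about z gives the same grasp; the last joint's range is limited). The gripper opens to 88 mm and grips with 3 to 60 N. Pads are 19 mm wide; open, the fingers measure 130 mm over their backs; the gripper's body (78 mm by 193 mm) begins 47 mm behind the grasp point.
Start: joints at [-1.023, 0.359, 0.012, 0, -1.224, -0.288], TCP at [0.173, -0.652, 0.249] pointing down, gripper open.
Joint ranges: [-3.07, 3.07], [-1.43, 2.12], [-1.02, 1.25], [-3.03, 1.67], [-3.05, -0], [-3.03, 3.03]. Speed limits (rad/s): [2.39, 2.39, 3.01, 3.14, 3.14, 3.14].

## Interface

Orientations are given as [roll, pitch, yaw] about the fixed x, y, z axes, in that order (R = Rz(yaw) Ry(pitch) Rx(roll)).
In Python, from station import arm gives the robot as it stands.
- The arm moves only by the tool jog_arm, never from a script. Its argument "targets" is a list of rows, each an object of numbers: "dx", "dy", "dz": the shift along the tool's x, y, z in mm; "rx", "ry", "rz": the turn, a rotation vector about the tool's x, y, z in rad; "gripper": the closure, from 0 (fully open) to 1 (shut). In form: [{"dx": .., "dy": .., "dz": .., "rx": .., "ry": .., "rz": .., "gripper": ..}, ...]. A call has exactly 8 rows; each row is the pose to reach, as a shift and turn from the pose commanded when the call began, along the tool's axes at that moment; what a row does not reach only later rows make up. A row lasts 1/12 s, in which the tool goes at most 41.7 mm and 7.16 degrees, less where a joint would pass 70% of its speed; a pose out of reach is approached as far as the arm can. A call with a gripper value outside its range is refused whole. The fingers move at their own pace and stop on an object; "force" is the grip in N (left out, the last holds). Time passes only in rows, so rows that repeat a pose let the fingers close, or fill a call up. It gives the time, the measured TCP pose, the force, the opening and the grip force at its end, in the units of the state.
- arm.get_state(): the state, without advancing time (a new reading comes with each control period).
- arm.grab_frame(name): name is "scene" or "top"; returns a dict with "frame" (420x560x3 uint8, red, green, blue), "z_map" (420x560 float32, m along the optical axis (not along the pixel's ray), 0 where there is no reading), "fx", "fy", "cx", "cy" (pixels), "view" (4x4, takes a point from world to camera coordinates). Camera axes: x right, y down, z forward; pixel columns grow to the right and rows downward; lengths in m; the calibration is good to about 2 mm. A picture is of the moment at which its call begins.
- arm.job_done(): hands the job in; it is judged then, once.
The state is a dict: "t": time; "q": joint angles; "qd": joint speeds; "joint_efforts": joint torques, N m; "eef_pos": TCP position; "ee_rot": TCP orientation; "force": force on the tool from outside, world axes, zero at the start; "moment": the same for the moment, N m; "width": finger opening in m; "gripper_force": force on a finger pad.
Only numpy, scipy, OpenCV 4.12 (cv2) and the standard library are available. Lean on these libraries where they do the work, as an engineer would, in place of code of your own. Each camera call takes 0.05 s, during which the arm holds its last target. There are 200 camera calls.

## Working session

There is one attempt and no reset: what is moved stays moved. The work goes in short steps, Python scripts to look and compute and a tool call to move; the robot and the scene stay as the last step left them, time stands still between calls to the robot, and variables do not carry over. Pictures are saved under pics/ and viewed, at most 10 in all, crops included, and the job is handed in when it is done.

Besides the shell and the picture viewer there is one more tool, called as name(argument=value, ...) on one line, values as JSON. jog_arm: Moves the arm, as the interface text tells. Its arguments: {"type":"object","properties":{"targets":{"type":"array","items":{"type":"object","properties":{"dx":{"type":"number"},"dy":{"type":"number"},"dz":{"type":"number"},"rx":{"type":"number"},"ry":{"type":"number"},"rz":{"type":"number"},"gripper":{"type":"number"}}}},"force":{"type":"number"}},"required":["targets"]}

```bash
ls; mkdir -p pics; python3 - <<'E'
from station import arm
import cv2,numpy as np,pickle
s=arm.get_state();print(s['t'],s['eef_pos'],s['ee_rot'],s['width'],arm.tcp_to_tips)
for n in('scene','top'):
    f=arm.grab_frame(n);pickle.dump(f,open(n+'.pkl','wb'))
    cv2.imwrite(f'pics/{n}0.png',f['frame'][:,:,::-1])
    V=np.array(f['view']);print(n,f['fx'],f['cx'],f['cy'],(-V[:3,:3].T@V[:3,3]).round(3))
E
```

```text
pics
0.0 [ 0.17329293 -0.65191878  0.24761022] [ 3.13995921e+00 -9.01579021e-05 -2.88190217e+00] 0.08762150782622849 0.022
scene 454.38919423272085 283.73523875896484 203.00439635253605 [-0.074  0.684  0.742]
top 401.8993372303177 280.8248331442839 211.08502725025625 [ 0.372 -0.026  0.992]
```

View pics/scene0.png

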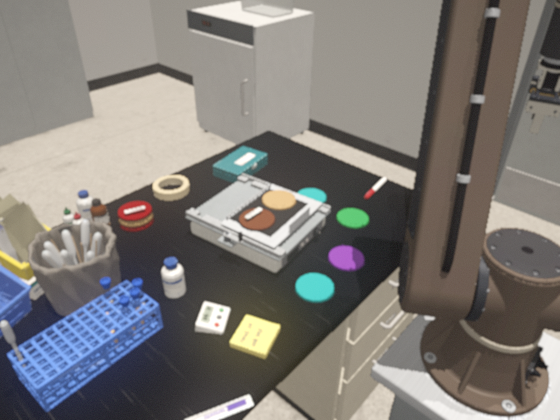

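View pics/top0.png

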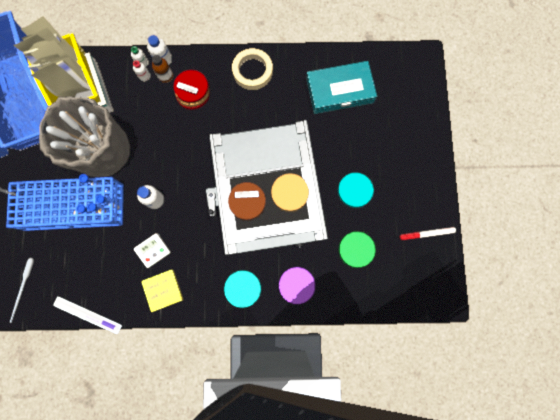

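The top view shows the shaker near (265,187), with the platform's lip at about (275,230) and the clip at about (211,200). The shaker is turned slightly. I'll enlarge that area and work out positions.

```bash
cat > h.py <<'E'
import numpy as np,cv2
def pts(f):
    V=np.array(f['view']);R,t=V[:3,:3],V[:3,3]
    z=f['z_map'];v,u=np.mgrid[:z.shape[0],:z.shape[1]]
    c=np.stack([(u-f['cx'])/f['fx']*z,(v-f['cy'])/f['fy']*z,z],-1)
    return (c-t)@R
def ray(f,u,v,h):
    V=np.array(f['view']);R,t=V[:3,:3],V[:3,3];o=-R.T@t
    d=R.T@np.array([(u-f['cx'])/f['fx'],(v-f['cy'])/f['fy'],1]);return o+d*(h-o[2])/d[2]
def proj(f,p):
    V=np.array(f['view']);c=V[:3,:3]@p+V[:3,3];return f['fx']*c[0]/c[2]+f['cx'],f['fy']*c[1]/c[2]+f['cy']
E
python3 - <<'E'
import pickle,cv2,numpy as np
from h import *
f=pickle.load(open('top.pkl','rb'));P=pts(f)
c=f['frame'][110:260,190:340,::-1]
cv2.imwrite('pics/crop_top.png',cv2.resize(c,None,fx=4,fy=4,interpolation=cv2.INTER_CUBIC))
hsv=cv2.cvtColor(f['frame'],cv2.COLOR_RGB2HSV)
z=(P[...,2]*1000).round().astype(int)
print('row/col z map');print(z[112:258:4,204:334:4])
for u,v in((247,200),(290,191),(275,231)):print(u,v,P[v,u].round(3))
E
```

```text
row/col z map
[[-2 -1 -2 ...  2  1 -3]
 [-1 -1  0 ... -1 -1 -1]
 [ 0  0 -1 ... -1  0 -1]
 ...
 [ 0  1  0 ...  0  2  2]
 [-1  1  0 ...  1 -2 -1]
 [ 0 -1  3 ...  0 -2 -3]]
247 200 [0.562 0.05  0.084]
290 191 [ 0.58  -0.05   0.087]
275 231 [ 0.489 -0.014  0.079]
```

View pics/crop_top.png

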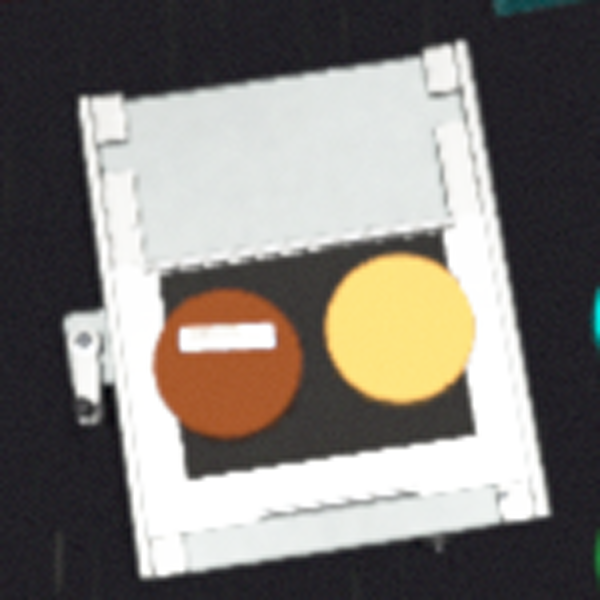

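The enlarged crop shows the shaker's corners at (82,97), (465,42), (548,515) and (142,577). It also shows the clip pivot at (84,340), the knob at (88,408), the lip's line from (262,515) to (412,492), and the platform's far edge from (160,270) to (450,228).

```bash
python3 - <<'E'
import pickle,cv2,numpy as np
from h import *
f=pickle.load(open('top.pkl','rb'));P=pts(f)
r=lambda x,y,h:ray(f,190+(x+.5)/4-.5,110+(y+.5)/4-.5,h)
C=[r(x,y,.0735) for x,y in((82,97),(465,42),(548,515),(142,577))]
print(np.round(C,3),[np.linalg.norm(C[i]-C[(i+1)%4]).round(4) for i in range(4)])
d=(C[0]-C[3])+(C[1]-C[2]);yaw=np.arctan2(d[1],d[0]);m=np.mean(C,0)
R=np.array([[np.cos(yaw),-np.sin(yaw)],[np.sin(yaw),np.cos(yaw)]])
o=m[:2]-R@[-.015,0];print('yaw',yaw,'origin',o)
L=lambda p:(R.T@(p[:2]-o)*1000).round(1)
for n,x,y,h in(('pivot',84,340,.08),('knob',88,408,.104),('lipL',262,515,.106),('lipR',412,492,.106),('farL',160,270,.080),('farR',450,228,.08),('dL',228,364,.098),('dR',400,328,.098),('notch top l',118,142,.07),('notch bot l',120,172,.07)):
    p=r(x,y,h);print(n,p.round(3),'shaker',L(p))
# lip from depth: points with shaker-frame y |.|<45, x<-60
Q=(P[...,:2]-o)@R
sel=(abs(Q[...,1])<.04)&(Q[...,0]>-.16)&(Q[...,0]<-.06)
for a in range(-160,-60,6):
    k=sel&(abs(Q[...,0]*1000-a)<3);print(a,k.sum(),(np.percentile(P[k][:,2],[10,50,95])*1000).round(0))
np.savez('sh.npz',R=R,o=o,yaw=yaw)
E
```

```text
[[ 0.728  0.139  0.074]
 [ 0.758 -0.092  0.074]
 [ 0.471 -0.132  0.074]
 [ 0.44   0.101  0.074]] [np.float64(0.2331), np.float64(0.2904), np.float64(0.2345), np.float64(0.2907)]
yaw 0.1329096982817071 origin [0.61402203 0.0058552 ]
pivot [0.577 0.134 0.08 ] shaker [-19.8 132.4]
knob [0.532 0.127 0.104] shaker [-64.8 131.4]
lipL [0.47  0.03  0.106] shaker [-139.4   43.2]
lipR [ 0.481 -0.053  0.106] shaker [-139.2  -40.8]
farL [0.618 0.091 0.08 ] shaker [15.1 83.4]
farR [ 0.64 -0.08  0.08] shaker [ 14.7 -88.3]
dL [0.557 0.049 0.098] shaker [-50.4  50.7]
dR [ 0.576 -0.049  0.098] shaker [-44.4 -49. ]
notch top l [0.7   0.117 0.07 ] shaker [100.3  99. ]
notch bot l [0.682 0.116 0.07 ] shaker [ 81.5 100.2]
-160 82 [-2. 57. 62.]
-154 114 [-1. 59. 63.]
-148 88 [58. 60. 63.]
-142 135 [ 58.  61. 104.]
-136 80 [ 59. 103. 108.]
-130 89 [78. 80. 82.]
-124 88 [78. 80. 82.]
-118 93 [78. 80. 83.]
-112 97 [79. 80. 83.]
-106 88 [79. 82. 84.]
-100 92 [79. 82. 84.]
-94 88 [79. 81. 84.]
-88 91 [79. 82. 87.]
-82 95 [80. 82. 89.]
-76 91 [80. 84. 89.]
-70 93 [80. 85. 89.]
-64 90 [80. 86. 89.]
```

The geometry fits: the edges measure 290 mm as given, and the pivot at (-19.8, 132.4) agrees with its given place. The platform origin is at about x = -63 mm, which leaves some 93 mm to push. I'll write a small converter to tool axes and move off.

```bash
cat >> h.py <<'E'
S=np.load('sh.npz')
def toW(x,y): return S['o']+S['R']@(np.array([x,y])/1000)
def toS(p): return S['R'].T@(np.array(p[:2])-S['o'])*1000
def delta(pos,yaw0,w,z,yaw):
    c,s=np.cos(yaw0),np.sin(yaw0);d=(np.array([*w,z])-pos)*1000
    r=(yaw-yaw0+np.pi)%(2*np.pi)-np.pi
    return np.round([c*d[0]+s*d[1],s*d[0]-c*d[1],-d[2],-r],3)
E
python3 - <<'E'
from h import *
p=np.array([.1733,-.6519,.2476]);y0=-2.8819
print('via',delta(p,y0,(.42,-.30),.2,y0))
print('pre',delta(p,y0,toW(-172,0),.2,S['yaw']-np.pi), toW(-172,0))
E
```

```text
via [-328.79   276.752   47.6     -0.   ]
pre [-4.24225e+02  5.44278e+02  4.76000e+01  1.27000e-01] [ 0.44353898 -0.01693803]
```

jog_arm(targets=[{"dx": -41, "dy": 0, "dz": 0, "gripper": 1}, {"dx": -80, "dy": 20, "dz": 0, "gripper": 1}, {"dx": -117, "dy": 40, "dz": 0, "gripper": 1}, {"dx": -150, "dy": 65, "dz": 0, "gripper": 1}, {"dx": -182, "dy": 90, "dz": 0, "gripper": 1}, {"dx": -213, "dy": 116, "dz": 0, "gripper": 1}, {"dx": -243, "dy": 144, "dz": 0, "gripper": 1}, {"dx": -270, "dy": 174, "dz": 0, "gripper": 1}])

```text
invalid input at $.targets[0]: expected keys dx, dy, dz, rx, ry, rz, gripper
```

jog_arm(targets=[{"dx": -41, "dy": 0, "dz": 0, "rx": 0, "ry": 0, "rz": 0, "gripper": 1}, {"dx": -80, "dy": 20, "dz": 0, "rx": 0, "ry": 0, "rz": 0, "gripper": 1}, {"dx": -117, "dy": 40, "dz": 0, "rx": 0, "ry": 0, "rz": 0, "gripper": 1}, {"dx": -150, "dy": 65, "dz": 0, "rx": 0, "ry": 0, "rz": 0, "gripper": 1}, {"dx": -182, "dy": 90, "dz": 0, "rx": 0, "ry": 0, "rz": 0, "gripper": 1}, {"dx": -213, "dy": 116, "dz": 0, "rx": 0, "ry": 0, "rz": 0, "gripper": 1}, {"dx": -243, "dy": 144, "dz": 0, "rx": 0, "ry": 0, "rz": 0, "gripper": 1}, {"dx": -270, "dy": 174, "dz": 0, "rx": 0, "ry": 0, "rz": 0, "gripper": 1}], force=20)

```text
t: 0.77
eef_pos: [0.3906, -0.413, 0.2481]
ee_rot: [3.141, -0.0, -2.882]
force: [0.6, 0.1, 0.5]
width: 0.0397
gripper_force: 0.0
```

jog_arm(targets=[{"dx": -15, "dy": 37, "dz": 0, "rx": 0, "ry": 0, "rz": 0.02, "gripper": 1}, {"dx": -30, "dy": 74, "dz": 0, "rx": 0, "ry": 0, "rz": 0.04, "gripper": 1}, {"dx": -46, "dy": 111, "dz": 10, "rx": 0, "ry": 0, "rz": 0.06, "gripper": 1}, {"dx": -62, "dy": 148, "dz": 20, "rx": 0, "ry": 0, "rz": 0.08, "gripper": 1}, {"dx": -77, "dy": 185, "dz": 30, "rx": 0, "ry": 0, "rz": 0.1, "gripper": 1}, {"dx": -92, "dy": 222, "dz": 40, "rx": 0, "ry": 0, "rz": 0.127, "gripper": 1}, {"dx": -108, "dy": 259, "dz": 48, "rx": 0, "ry": 0, "rz": 0.127, "gripper": 1}, {"dx": -123, "dy": 296, "dz": 48, "rx": 0, "ry": 0, "rz": 0.127, "gripper": 1}])

```text
t: 1.43
eef_pos: [0.4312, -0.0953, 0.1991]
ee_rot: [3.141, -0.002, -3.009]
force: [0.4, -0.3, -0.2]
width: 0.0007
gripper_force: 0.0
```

```bash
python3 - <<'E'
from station import arm
from h import *
s=arm.get_state();p=s['eef_pos'];y=s['ee_rot'][2]
print(s['t'],p,s['ee_rot'],s['width'])
print(delta(p,y,toW(-172,0),.108,S['yaw']-np.pi))
E
```

```text
1.4333 [ 0.43118326 -0.09531913  0.19906967] [ 3.14123117e+00 -2.13508412e-03 -3.00941217e+00] 0.0007176604788342934
[-2.2578e+01  7.6069e+01  9.1070e+01 -1.0000e-03]
```

jog_arm(targets=[{"dx": -6, "dy": 25, "dz": 0, "rx": 0, "ry": 0, "rz": 0, "gripper": 1}, {"dx": -12, "dy": 50, "dz": 15, "rx": 0, "ry": 0, "rz": 0, "gripper": 1}, {"dx": -20, "dy": 76, "dz": 35, "rx": 0, "ry": 0, "rz": 0, "gripper": 1}, {"dx": -22.5, "dy": 76, "dz": 60, "rx": 0, "ry": 0, "rz": 0, "gripper": 1}, {"dx": -22.5, "dy": 76, "dz": 80, "rx": 0, "ry": 0, "rz": 0, "gripper": 1}, {"dx": -22.5, "dy": 76, "dz": 91, "rx": 0, "ry": 0, "rz": 0, "gripper": 1}, {"dx": -22.5, "dy": 76, "dz": 91, "rx": 0, "ry": 0, "rz": 0, "gripper": 1}, {"dx": -22.5, "dy": 76, "dz": 91, "rx": 0, "ry": 0, "rz": 0, "gripper": 1}])

```text
t: 2.1
eef_pos: [0.4443, -0.019, 0.1092]
ee_rot: [-3.141, -0.002, -3.009]
force: [0.1, -0.3, 0.0]
width: 0.0007
gripper_force: 0.0
```

```bash
cat > look.py <<'E'
import sys
from station import arm
from h import *
s=arm.get_state();p=s['eef_pos'];y=s['ee_rot'][2]
print('t',s['t'],'tcpS',toS(p).round(1),'z',round(p[2],4),'yaw',round(y,3),'F',np.round(s['force'],1),'FS',(S['R'].T@s['force'][:2]).round(1))
f=arm.grab_frame('top')
P=pts(f);Q=(P[...,:2]-S['o'])@S['R']*1000
z=P[...,2]*1000
# platform top: side borders, y 80..98 both sides -> profile along x
for a,b in((97,103),(-103,-97)):
    o=[]
    for x in range(-150,132,10):
        k=(Q[...,1]>a)&(Q[...,1]<b)&(abs(Q[...,0]-x)<5)&(z>50)&(z<95);o.append(round(float(np.median(z[k]))) if k.sum()>2 else -1)
    print(a,o)
cv2.imwrite(f'pics/{sys.argv[1]}.png',cv2.resize(f['frame'][100:270,180:350,::-1],None,fx=3.5,fy=3.5,interpolation=cv2.INTER_CUBIC))
E
python3 look.py pre
```

```text
t 2.1 tcpS [-171.5   -2.1] z 0.1092 yaw -3.009 F [ 0.1 -0.3  0. ] FS [ 0.  -0.3]
97 [-1, -1, -1, -1, -1, -1, -1, -1, -1, 79, 79, 80, 79, 80, 81, 79, 80, 81, 69, 69, 70, 69, 71, 70, 59, 62, 69, 70, 71]
-103 [-1, -1, -1, -1, 79, 79, 80, 80, 79, 80, 80, 79, 79, 80, 79, 79, 80, 79, 69, 70, 71, 68, 71, 70, 60, 61, 69, 70, 68]
```

View pics/pre.png

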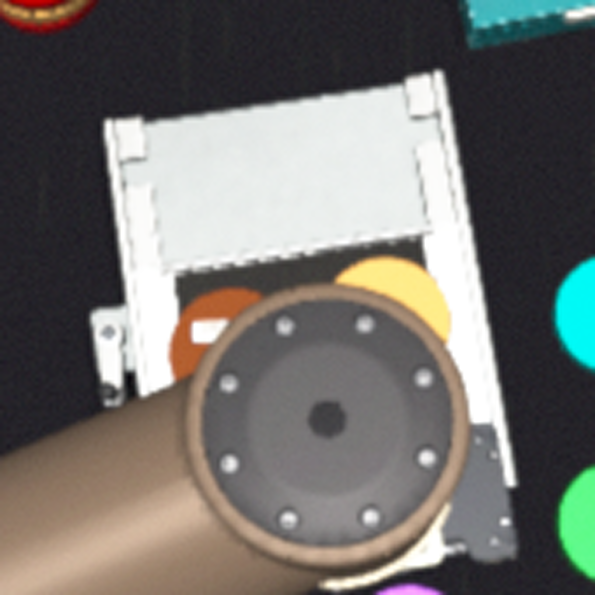

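The picture shows the wrist centred over the lip at about (325,420), and the platform's far edge still runs from (175,270) to (425,235). The slab's height of about 80 mm confirms that it still rides on its lugs. I'll go on to contact.

jog_arm(targets=[{"dx": -3, "dy": 0, "dz": 1, "rx": 0, "ry": 0, "rz": 0, "gripper": 1}, {"dx": -6, "dy": 0, "dz": 1, "rx": 0, "ry": 0, "rz": 0, "gripper": 1}, {"dx": -9, "dy": 0, "dz": 1, "rx": 0, "ry": 0, "rz": 0, "gripper": 1}, {"dx": -12, "dy": 0, "dz": 1, "rx": 0, "ry": 0, "rz": 0, "gripper": 1}, {"dx": -14, "dy": 0, "dz": 1, "rx": 0, "ry": 0, "rz": 0, "gripper": 1}, {"dx": -16, "dy": 0, "dz": 1, "rx": 0, "ry": 0, "rz": 0, "gripper": 1}, {"dx": -18, "dy": 0, "dz": 1, "rx": 0, "ry": 0, "rz": 0, "gripper": 1}, {"dx": -20, "dy": 0, "dz": 1, "rx": 0, "ry": 0, "rz": 0, "gripper": 1}])

```text
t: 2.82
eef_pos: [0.4647, -0.0162, 0.1085]
ee_rot: [3.142, -0.0, -3.009]
force: [0.0, -0.6, 0.3]
width: 0.0006
gripper_force: 0.0
```

```bash
python3 look.py c1
```

```text
t 2.8167 tcpS [-151.   -2.] z 0.1085 yaw -3.009 F [ 0.  -0.6  0.3] FS [-0.  -0.6]
97 [-1, -1, -1, -1, -1, -1, -1, -1, -1, -1, -1, -1, -1, 79, 80, 80, 80, 79, 70, 71, 69, 69, 70, 70, 60, 62, 71, 70, 70]
-103 [-1, -1, -1, -1, -1, -1, 81, 80, 81, 81, 80, 81, 80, 80, 80, 79, 80, 78, 69, 70, 70, 71, 69, 69, 61, 63, 69, 71, 68]
```

jog_arm(targets=[{"dx": -1.5, "dy": 0, "dz": 0, "rx": 0, "ry": 0, "rz": 0, "gripper": 1}, {"dx": -3, "dy": 0, "dz": 0, "rx": 0, "ry": 0, "rz": 0, "gripper": 1}, {"dx": -4.5, "dy": 0, "dz": 0, "rx": 0, "ry": 0, "rz": 0, "gripper": 1}, {"dx": -6, "dy": 0, "dz": 0, "rx": 0, "ry": 0, "rz": 0, "gripper": 1}, {"dx": -7.5, "dy": 0, "dz": 0, "rx": 0, "ry": 0, "rz": 0, "gripper": 1}, {"dx": -9, "dy": 0, "dz": 0, "rx": 0, "ry": 0, "rz": 0, "gripper": 1}, {"dx": -10.5, "dy": 0, "dz": 0, "rx": 0, "ry": 0, "rz": 0, "gripper": 1}, {"dx": -12, "dy": 0, "dz": 0, "rx": 0, "ry": 0, "rz": 0, "gripper": 1}])

```text
t: 3.53
eef_pos: [0.4748, -0.0152, 0.1082]
ee_rot: [-3.141, -0.003, -3.009]
force: [-5.7, -0.7, 4.1]
width: 0.0007
gripper_force: 2.8
```

```bash
python3 look.py c2
```

```text
t 3.5333 tcpS [-140.8   -2.4] z 0.1082 yaw -3.009 F [-5.7 -0.7  4.1] FS [-5.7  0.1]
97 [-1, -1, -1, -1, -1, -1, -1, -1, -1, -1, -1, -1, -1, -1, -1, 81, 80, 81, 79, 71, 70, 70, 69, 69, 58, 62, 70, 69, 68]
-103 [-1, -1, -1, -1, -1, -1, -1, 80, 80, 80, 80, 80, 79, 79, 80, 79, 79, 80, 79, 70, 70, 69, 70, 69, 60, 61, 71, 70, 69]
```

jog_arm(targets=[{"dx": -2, "dy": 0, "dz": 0, "rx": 0, "ry": 0, "rz": 0, "gripper": 1}, {"dx": -5, "dy": 0, "dz": 0, "rx": 0, "ry": 0, "rz": 0, "gripper": 1}, {"dx": -9, "dy": 0, "dz": 0, "rx": 0, "ry": 0, "rz": 0, "gripper": 1}, {"dx": -13, "dy": 0, "dz": 0, "rx": 0, "ry": 0, "rz": 0, "gripper": 1}, {"dx": -17, "dy": 0, "dz": 0, "rx": 0, "ry": 0, "rz": 0, "gripper": 1}, {"dx": -21, "dy": 0, "dz": 0, "rx": 0, "ry": 0, "rz": 0, "gripper": 1}, {"dx": -24, "dy": 0, "dz": 0, "rx": 0, "ry": 0, "rz": 0, "gripper": 1}, {"dx": -26, "dy": 0, "dz": 0, "rx": 0, "ry": 0, "rz": 0, "gripper": 1}])

```text
t: 4.25
eef_pos: [0.5026, -0.0111, 0.1084]
ee_rot: [-3.142, -0.0, -3.009]
force: [-3.0, -0.5, -1.1]
width: 0.0006
gripper_force: 1.3
```

```bash
cat >> look.py <<'E'
for a,b in((-90,-45),(-45,0),(0,45),(45,90)):
    k=(Q[...,1]>a)&(Q[...,1]<b)&(Q[...,0]<160)
    # per image column: last platform pixel vs deck
    e=[]
    for c in np.unique(np.nonzero(k)[1]):
        r=k[:,c]&(z[:,c]>70)&(z[:,c]<86)
        d=k[:,c]&(z[:,c]<66)&(z[:,c]>50)
        if r.sum()>2 and d.sum()>2: e.append(Q[:,c,0][r].max()+1)
    print('far edge',a,len(e),np.round(np.median(e),1) if e else None)
E
python3 look.py c3
```

```text
t 4.25 tcpS [-112.6   -2. ] z 0.1084 yaw -3.009 F [-3.  -0.5 -1.1] FS [-3.  -0.1]
97 [70, 70, -1, -1, -1, -1, -1, -1, -1, -1, -1, -1, -1, -1, -1, -1, -1, -1, -1, -1, 80, 71, 70, 68, 60, 62, 70, 69, 70]
-103 [69, 71, -1, -1, -1, -1, -1, -1, -1, -1, 79, 79, 79, 78, 80, 80, 80, 80, 79, 80, 79, 75, 71, 70, 59, 61, 70, 70, 70]
far edge -90 3 -31.9
far edge -45 0 None
far edge 0 0 None
far edge 45 1 53.8
```

jog_arm(targets=[{"dx": -3, "dy": 0, "dz": 0, "rx": 0, "ry": 0, "rz": 0, "gripper": 1}, {"dx": -8, "dy": 0, "dz": 0, "rx": 0, "ry": 0, "rz": 0, "gripper": 1}, {"dx": -13, "dy": 0, "dz": 0, "rx": 0, "ry": 0, "rz": 0, "gripper": 1}, {"dx": -18, "dy": 0, "dz": 0, "rx": 0, "ry": 0, "rz": 0, "gripper": 1}, {"dx": -23, "dy": 0, "dz": 0, "rx": 0, "ry": 0, "rz": 0, "gripper": 1}, {"dx": -28, "dy": 0, "dz": 0, "rx": 0, "ry": 0, "rz": 0, "gripper": 1}, {"dx": -32, "dy": 0, "dz": 0, "rx": 0, "ry": 0, "rz": 0, "gripper": 1}, {"dx": -35, "dy": 0, "dz": 0, "rx": 0, "ry": 0, "rz": 0, "gripper": 1}])

```text
t: 4.97
eef_pos: [0.5373, -0.0065, 0.1086]
ee_rot: [-3.141, -0.0, -3.009]
force: [-4.7, -0.1, 3.6]
width: 0.0007
gripper_force: 2.8
```

```bash
python3 look.py c4
```

```text
t 4.9667 tcpS [-77.7  -2.1] z 0.1086 yaw -3.009 F [-4.7 -0.1  3.6] FS [-4.7  0.5]
97 [70, 70, 70, 69, 69, 69, -1, -1, -1, -1, -1, -1, -1, -1, -1, -1, -1, -1, -1, -1, -1, -1, -1, -1, -1, -1, -1, 70, 69]
-103 [69, 71, 70, 70, 69, 69, -1, -1, -1, -1, -1, -1, -1, -1, 81, 80, 80, 79, 81, 80, 80, 81, 80, 80, 81, 66, 69, 70, 70]
far edge -90 7 11.8
far edge -45 0 None
far edge 0 0 None
far edge 45 11 -55.3
```

jog_arm(targets=[{"dx": -1.5, "dy": 0, "dz": 0, "rx": 0, "ry": 0, "rz": 0, "gripper": 1}, {"dx": -3, "dy": 0, "dz": 0, "rx": 0, "ry": 0, "rz": 0, "gripper": 1}, {"dx": -4.5, "dy": 0, "dz": 0, "rx": 0, "ry": 0, "rz": 0, "gripper": 1}, {"dx": -6, "dy": 0, "dz": 0, "rx": 0, "ry": 0, "rz": 0, "gripper": 1}, {"dx": -7.5, "dy": 0, "dz": 0, "rx": 0, "ry": 0, "rz": 0, "gripper": 1}, {"dx": -9, "dy": 0, "dz": 0, "rx": 0, "ry": 0, "rz": 0, "gripper": 1}, {"dx": -10.5, "dy": 0, "dz": 0, "rx": 0, "ry": 0, "rz": 0, "gripper": 1}, {"dx": -12, "dy": 0, "dz": 0, "rx": 0, "ry": 0, "rz": 0, "gripper": 1}])

```text
t: 5.68
eef_pos: [0.5489, -0.0049, 0.1086]
ee_rot: [3.142, -0.0, -3.009]
force: [-3.3, -0.2, 1.2]
width: 0.0008
gripper_force: 2.1
```

```bash
python3 look.py c5
```

```text
t 5.6833 tcpS [-66.  -2.] z 0.1086 yaw -3.009 F [-3.3 -0.2  1.2] FS [-3.3  0.2]
97 [71, 70, 70, 70, 69, 69, 70, -1, -1, -1, -1, -1, -1, -1, -1, -1, -1, -1, -1, -1, -1, -1, -1, -1, -1, -1, -1, -1, -1]
-103 [70, 70, 69, 70, 70, 71, 70, -1, -1, -1, -1, -1, -1, -1, -1, -1, 80, 79, 79, 79, 79, 79, 80, 80, 80, 81, 69, 70, 70]
far edge -90 8 33.2
far edge -45 0 None
far edge 0 0 None
far edge 45 12 -36.0
```

Still riding on its lugs. Now half a millimetre per row.

jog_arm(targets=[{"dx": -0.5, "dy": 0, "dz": 0, "rx": 0, "ry": 0, "rz": 0, "gripper": 1}, {"dx": -1, "dy": 0, "dz": 0, "rx": 0, "ry": 0, "rz": 0, "gripper": 1}, {"dx": -1.5, "dy": 0, "dz": 0, "rx": 0, "ry": 0, "rz": 0, "gripper": 1}, {"dx": -2, "dy": 0, "dz": 0, "rx": 0, "ry": 0, "rz": 0, "gripper": 1}, {"dx": -2.5, "dy": 0, "dz": 0, "rx": 0, "ry": 0, "rz": 0, "gripper": 1}, {"dx": -3, "dy": 0, "dz": 0, "rx": 0, "ry": 0, "rz": 0, "gripper": 1}, {"dx": -3.5, "dy": 0, "dz": 0, "rx": 0, "ry": 0, "rz": 0, "gripper": 1}, {"dx": -4, "dy": 0, "dz": 0, "rx": 0, "ry": 0, "rz": 0, "gripper": 1}])

```text
t: 6.4
eef_pos: [0.5527, -0.0044, 0.1085]
ee_rot: [-3.142, -0.0, -3.009]
force: [-4.7, -0.1, 3.1]
width: 0.0001
gripper_force: 2.5
```

```bash
python3 look.py c6
```

```text
t 6.4 tcpS [-62.2  -2. ] z 0.1085 yaw -3.009 F [-4.7 -0.1  3.1] FS [-4.7  0.5]
97 [71, 70, 69, 70, 69, 71, 70, -1, -1, -1, -1, -1, -1, -1, -1, -1, -1, -1, -1, -1, -1, -1, -1, -1, -1, -1, -1, -1, -1]
-103 [70, 70, 69, 69, 70, 70, 69, -1, -1, -1, -1, -1, -1, -1, -1, -1, 74, 74, 74, 74, 74, 73, 73, 75, 73, 74, 71, 71, 71]
far edge -90 7 41.6
far edge -45 0 None
far edge 0 0 None
far edge 45 12 -27.9
```

The slab's right border now reads 74 mm, so the platform has dropped in. I'll back off, rise, and check it with the view clear.

jog_arm(targets=[{"dx": 4, "dy": 0, "dz": 0, "rx": 0, "ry": 0, "rz": 0, "gripper": 1}, {"dx": 15, "dy": 0, "dz": 0, "rx": 0, "ry": 0, "rz": 0, "gripper": 1}, {"dx": 35, "dy": 0, "dz": 0, "rx": 0, "ry": 0, "rz": 0, "gripper": 1}, {"dx": 35, "dy": 0, "dz": -30, "rx": 0, "ry": 0, "rz": 0, "gripper": 1}, {"dx": 35, "dy": 20, "dz": -60, "rx": 0, "ry": 0, "rz": -0.12, "gripper": 1}, {"dx": 35, "dy": 50, "dz": -80, "rx": 0, "ry": 0, "rz": -0.24, "gripper": 1}, {"dx": 35, "dy": 90, "dz": -80, "rx": 0, "ry": 0, "rz": -0.36, "gripper": 1}, {"dx": 25, "dy": 130, "dz": -80, "rx": 0, "ry": 0, "rz": -0.48, "gripper": 1}])

```text
t: 7.12
eef_pos: [0.5099, 0.1222, 0.191]
ee_rot: [3.142, 0.005, -2.525]
force: [0.3, -0.0, -0.9]
width: 0.0005
gripper_force: 0.0
```

```bash
python3 look.py c7; python3 - <<'E'
from h import *
# tool at yaw
from station import arm
s=arm.get_state();p=s['eef_pos'];y=s['ee_rot'][2]
print(p,y,s['q'],delta(p,y,toW(-66,165),.19,S['yaw']-np.pi/2))
E
```

```text
t 7.1167 tcpS [-87.8 129.1] z 0.191 yaw -2.525 F [ 0.3 -0.  -0.9] FS [ 0.3 -0.1]
97 [70, 69, 70, 70, 70, 71, 70, 69, 69, -1, 73, -1, -1, -1, -1, -1, -1, -1, -1, -1, 74, 76, 74, 74, 74, 73, 70, 69, 68]
-103 [71, 70, 70, 70, 69, 70, 70, 70, 70, 70, 73, 74, 74, 74, 74, 74, 74, 74, 74, 74, 74, 74, 75, 74, 73, 74, 70, 71, 70]
far edge -90 28 103.1
far edge -45 28 103.7
far edge 0 27 103.4
far edge 45 25 103.4
[0.51220662 0.12816086 0.19044603] -2.512203475279625 [ 6.17101862e-01  1.61184384e-01 -3.98580980e-01  2.59414340e-04
 -1.00407329e+00 -1.55864858e+00] [-30.874  17.713   0.446  -1.074]
```

View pics/c7.png

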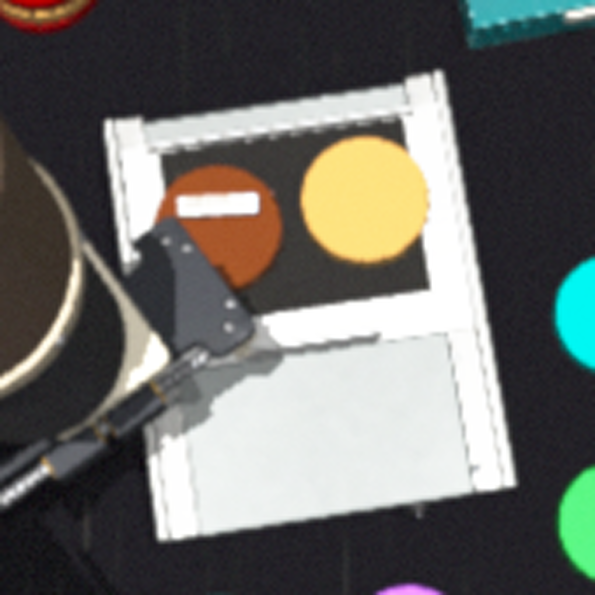

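The picture shows the slab's far edge near the rails' end stops, both dishes in place at (220,225) and (365,200), and the slab flat at 74 mm all over. Next I bring the hand round to the outer side of the knob.

jog_arm(targets=[{"dx": -5, "dy": 3, "dz": 0, "rx": 0, "ry": 0, "rz": -0.12, "gripper": 1}, {"dx": -10, "dy": 6, "dz": 0, "rx": 0, "ry": 0, "rz": -0.24, "gripper": 1}, {"dx": -15, "dy": 9, "dz": 0, "rx": 0, "ry": 0, "rz": -0.36, "gripper": 1}, {"dx": -20, "dy": 12, "dz": 0, "rx": 0, "ry": 0, "rz": -0.48, "gripper": 1}, {"dx": -25, "dy": 15, "dz": 0, "rx": 0, "ry": 0, "rz": -0.6, "gripper": 1}, {"dx": -31, "dy": 18, "dz": 0, "rx": 0, "ry": 0, "rz": -0.72, "gripper": 1}, {"dx": -31, "dy": 18, "dz": 0, "rx": 0, "ry": 0, "rz": -0.84, "gripper": 1}, {"dx": -31, "dy": 18, "dz": 0, "rx": 0, "ry": 0, "rz": -0.96, "gripper": 1}])

```text
t: 7.83
eef_pos: [0.5257, 0.154, 0.1887]
ee_rot: [-3.14, 0.001, -1.562]
force: [-0.9, 0.1, 0.1]
width: 0.0004
gripper_force: 0.0
```

```bash
python3 - <<'E'
from h import *
from station import arm
s=arm.get_state();p=s['eef_pos'];y=s['ee_rot'][2]
print(s['t'],p,y,s['q'].round(2) if hasattr(s['q'],'round') else s['q'],toS(p),delta(p,y,toW(-64,160),.109,S['yaw']-np.pi/2))
f=arm.grab_frame('scene');P=pts(f);
u,v=proj(f,np.array([*toW(-20,132),.08]));u2,v2=proj(f,np.array([*toW(-62,132),.104]));print(u,v,u2,v2)
u,v=int(u),int(v)
cv2.imwrite('pics/s1.png',cv2.resize(f['frame'][v-60:v+60,u-75:u+75,::-1],None,fx=5,fy=5,interpolation=cv2.INTER_CUBIC));print(u-75,v-60)
E
```

```text
7.8333 [0.52571195 0.15404031 0.18868036] -1.5624564074691862 [ 0.64  0.2  -0.36  0.   -1.02 -0.63] [-67.8939158  158.58093408] [-1.892 -3.687 79.68  -0.125]
226.7028561732443 232.78263464551767 240.38412095286336 231.0929966834975
151 172
```

View pics/s1.png

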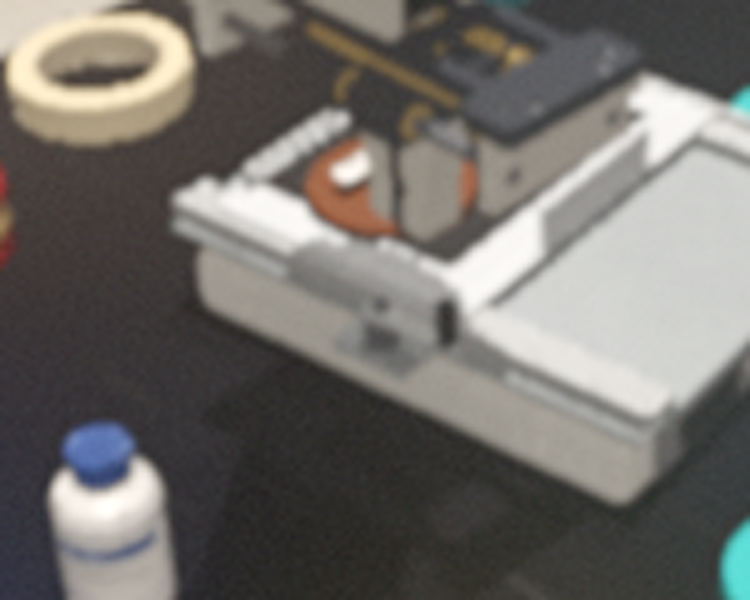

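The crop shows the knob at (447,320), which is full-image pixel (240,236). That fits the expected θ ≈ 0. The space outside the knob is free, so I'll descend there.

jog_arm(targets=[{"dx": -2, "dy": -4, "dz": 10, "rx": 0, "ry": 0, "rz": -0.11, "gripper": 1}, {"dx": -2, "dy": -4, "dz": 25, "rx": 0, "ry": 0, "rz": -0.125, "gripper": 1}, {"dx": -2, "dy": -4, "dz": 40, "rx": 0, "ry": 0, "rz": -0.125, "gripper": 1}, {"dx": -2, "dy": -4, "dz": 55, "rx": 0, "ry": 0, "rz": -0.125, "gripper": 1}, {"dx": -2, "dy": -4, "dz": 68, "rx": 0, "ry": 0, "rz": -0.125, "gripper": 1}, {"dx": -2, "dy": -4, "dz": 76, "rx": 0, "ry": 0, "rz": -0.125, "gripper": 1}, {"dx": -2, "dy": -4, "dz": 79, "rx": 0, "ry": 0, "rz": -0.125, "gripper": 1}, {"dx": -2, "dy": -4, "dz": 79, "rx": 0, "ry": 0, "rz": -0.125, "gripper": 1}])

```text
t: 8.55
eef_pos: [0.5295, 0.1555, 0.1092]
ee_rot: [3.141, -0.0, -1.445]
force: [-0.2, 0.1, -0.1]
width: 0.0005
gripper_force: 0.0
```

```bash
cat > plan.py <<'E'
import sys
from h import *
from station import arm
s=arm.get_state();p=s['eef_pos'];y=s['ee_rot'][2]
print(s['t'],'tcpS',toS(p).round(1),p[2],'yaw-S',y-S['yaw'],'F',(S['R'].T@s['force'][:2]).round(1),s['force'][2])
a0,a1,g=map(float,sys.argv[1:4])
for th in np.linspace(a0,a1,9)[1:]:
    k=np.array([-20-42*np.cos(th),132-42*np.sin(th)]);t=np.array([np.sin(th),-np.cos(th)])
    w=toW(*(k-t*g));print(round(th,2),delta(p,y,w,.11,S['yaw']-np.pi/2+th))
E
python3 plan.py -0.25 0.3 15; python3 plan.py 0.3 1.0 15
```

```text
8.55 tcpS [-63.9 159.6] 0.1092159905835805 yaw-S -1.5778322507112643 F [-0.2  0.2] -0.11180375310559365
-0.18 [ 5.203 -5.378 -0.784  0.174]
-0.11 [ 7.918 -3.955 -0.784  0.105]
-0.04 [10.724 -2.722 -0.784  0.037]
0.03 [13.609 -1.684 -0.784 -0.032]
0.09 [16.558 -0.847 -0.784 -0.101]
0.16 [19.557 -0.214 -0.784 -0.17 ]
0.23 [22.593  0.211 -0.784 -0.238]
0.3 [25.651  0.427 -0.784 -0.307]
8.55 tcpS [-63.9 159.6] 0.1092159905835805 yaw-S -1.5778322507112643 F [-0.2  0.2] -0.11180375310559365
0.39 [29.552  0.396 -0.784 -0.395]
0.48 [ 3.3436e+01  2.5000e-02 -7.8400e-01 -4.8200e-01]
0.56 [37.272 -0.684 -0.784 -0.57 ]
0.65 [41.031 -1.725 -0.784 -0.657]
0.74 [44.685 -3.091 -0.784 -0.745]
0.82 [48.206 -4.771 -0.784 -0.832]
0.91 [51.566 -6.753 -0.784 -0.92 ]
1.0 [54.741 -9.02  -0.784 -1.007]
```

jog_arm(targets=[{"dx": 4, "dy": 0, "dz": 0, "rx": 0, "ry": 0, "rz": 0, "gripper": 1}, {"dx": 8, "dy": 0, "dz": 0, "rx": 0, "ry": 0, "rz": 0, "gripper": 1}, {"dx": 11, "dy": -1, "dz": 0, "rx": 0, "ry": 0, "rz": 0, "gripper": 1}, {"dx": 14, "dy": -1.5, "dz": 0, "rx": 0, "ry": 0, "rz": -0.03, "gripper": 1}, {"dx": 16.5, "dy": -1, "dz": 0, "rx": 0, "ry": 0, "rz": -0.1, "gripper": 1}, {"dx": 19.5, "dy": 0, "dz": 0, "rx": 0, "ry": 0, "rz": -0.17, "gripper": 1}, {"dx": 22.5, "dy": 0, "dz": 0, "rx": 0, "ry": 0, "rz": -0.24, "gripper": 1}, {"dx": 25.5, "dy": 0.5, "dz": 0, "rx": 0, "ry": 0, "rz": -0.31, "gripper": 1}])

```text
t: 9.22
eef_pos: [0.5326, 0.13, 0.1101]
ee_rot: [-3.141, 0.0, -1.131]
force: [-0.6, 1.3, -0.5]
width: 0.0007
gripper_force: 0.7
```

```bash
python3 plan.py 0.3 1.0 15
```

```text
9.2167 tcpS [-64.3 133.8] 0.11008776979430986 yaw-S -1.263820889063291 F [-0.4  1.3] -0.47076624390559685
0.39 [ 3.539  1.385  0.088 -0.081]
0.48 [ 7.347  2.231  0.088 -0.168]
0.56 [11.215  2.742  0.088 -0.256]
0.65 [15.112  2.912  0.088 -0.343]
0.74 [19.01   2.742  0.088 -0.431]
0.82 [22.877  2.231  0.088 -0.518]
0.91 [26.685  1.385  0.088 -0.606]
1.0 [30.405  0.209  0.088 -0.693]
```

In contact at about 1.3 N, so the knob is moving. I'll follow the arc.

jog_arm(targets=[{"dx": 3.5, "dy": 1.5, "dz": 0, "rx": 0, "ry": 0, "rz": -0.08, "gripper": 1}, {"dx": 7.5, "dy": 2, "dz": 0, "rx": 0, "ry": 0, "rz": -0.17, "gripper": 1}, {"dx": 11, "dy": 2.5, "dz": 0, "rx": 0, "ry": 0, "rz": -0.26, "gripper": 1}, {"dx": 15, "dy": 3, "dz": 0, "rx": 0, "ry": 0, "rz": -0.34, "gripper": 1}, {"dx": 19, "dy": 2.5, "dz": 0, "rx": 0, "ry": 0, "rz": -0.43, "gripper": 1}, {"dx": 23, "dy": 2, "dz": 0, "rx": 0, "ry": 0, "rz": -0.52, "gripper": 1}, {"dx": 26.5, "dy": 1.5, "dz": 0, "rx": 0, "ry": 0, "rz": -0.61, "gripper": 1}, {"dx": 30.5, "dy": 0, "dz": 0, "rx": 0, "ry": 0, "rz": -0.69, "gripper": 1}])

```text
t: 9.88
eef_pos: [0.5454, 0.1023, 0.1101]
ee_rot: [-3.141, -0.0, -0.44]
force: [-0.3, 0.5, 0.2]
width: 0.0005
gripper_force: 0.5
```

```bash
python3 plan.py 1.0 1.5 15
```

```text
9.8833 tcpS [-55.2 104.6] 0.11011605324076922 yaw-S -0.5727103038216128 F [-0.3  0.6] 0.1774242703714815
1.06 [ 2.492  0.801  0.116 -0.064]
1.12 [ 5.194  1.484  0.116 -0.127]
1.19 [ 7.933  1.996  0.116 -0.189]
1.25 [10.699  2.336  0.116 -0.252]
1.31 [13.481  2.503  0.116 -0.314]
1.38 [16.268  2.496  0.116 -0.377]
1.44 [19.049  2.314  0.116 -0.439]
1.5 [21.813  1.959  0.116 -0.502]
```

jog_arm(targets=[{"dx": 2.5, "dy": 1, "dz": 0, "rx": 0, "ry": 0, "rz": -0.06, "gripper": 1}, {"dx": 5, "dy": 1.5, "dz": 0, "rx": 0, "ry": 0, "rz": -0.13, "gripper": 1}, {"dx": 8, "dy": 2, "dz": 0, "rx": 0, "ry": 0, "rz": -0.19, "gripper": 1}, {"dx": 10.5, "dy": 2.5, "dz": 0, "rx": 0, "ry": 0, "rz": -0.25, "gripper": 1}, {"dx": 13.5, "dy": 2.5, "dz": 0, "rx": 0, "ry": 0, "rz": -0.31, "gripper": 1}, {"dx": 16.5, "dy": 2.5, "dz": 0, "rx": 0, "ry": 0, "rz": -0.38, "gripper": 1}, {"dx": 19, "dy": 2.5, "dz": 0, "rx": 0, "ry": 0, "rz": -0.44, "gripper": 1}, {"dx": 22, "dy": 2, "dz": 0, "rx": 0, "ry": 0, "rz": -0.5, "gripper": 1}])

```text
t: 10.55
eef_pos: [0.5645, 0.091, 0.1101]
ee_rot: [-3.141, -0.0, 0.059]
force: [-1.3, 0.6, 0.9]
width: 0.0006
gripper_force: 0.4
```

```bash
python3 plan.py 1.5 1.6 14
```

```text
10.55 tcpS [-37.8  91. ] 0.11007084179651713 yaw-S -0.0743094179246793 F [-1.2  0.7] 0.8972238049232242
1.51 [ 1.392  0.005  0.071 -0.016]
1.52 [ 1.92   0.168  0.071 -0.029]
1.54 [ 2.451  0.324  0.071 -0.041]
1.55 [ 2.984  0.474  0.071 -0.054]
1.56 [ 3.518  0.618  0.071 -0.066]
1.58 [ 4.055  0.754  0.071 -0.079]
1.59 [ 4.593  0.884  0.071 -0.091]
1.6 [ 5.132  1.008  0.071 -0.104]
```

jog_arm(targets=[{"dx": 0.5, "dy": 0, "dz": 0, "rx": 0, "ry": 0, "rz": -0.02, "gripper": 1}, {"dx": 1, "dy": 0, "dz": 0, "rx": 0, "ry": 0, "rz": -0.03, "gripper": 1}, {"dx": 1.5, "dy": 0, "dz": 0, "rx": 0, "ry": 0, "rz": -0.04, "gripper": 1}, {"dx": 2, "dy": 0, "dz": 0, "rx": 0, "ry": 0, "rz": -0.05, "gripper": 1}, {"dx": 2.4, "dy": 0, "dz": 0, "rx": 0, "ry": 0, "rz": -0.06, "gripper": 1}, {"dx": 2.8, "dy": 0, "dz": 0, "rx": 0, "ry": 0, "rz": -0.07, "gripper": 1}, {"dx": 3.2, "dy": 0, "dz": 0, "rx": 0, "ry": 0, "rz": -0.07, "gripper": 1}, {"dx": 3.5, "dy": 0, "dz": 0, "rx": 0, "ry": 0, "rz": -0.07, "gripper": 1}])

```text
t: 11.22
eef_pos: [0.5672, 0.0913, 0.1094]
ee_rot: [3.141, 0.001, 0.126]
force: [-3.3, -3.5, 4.2]
width: -0.0001
gripper_force: 2.8
```

```bash
python3 plan.py 1.5 1.6 14|head -1
```

```text
11.2167 tcpS [-35.1  90.8] 0.10943862923702817 yaw-S -0.007163935457203313 F [-3.7 -3. ] 4.1888762760659715
```

The force rises at the expected place (knob x ≈ -20), so the clip is at its stop. I'll back off, rise clear and check.

jog_arm(targets=[{"dx": -4, "dy": 0, "dz": 0, "rx": 0, "ry": 0, "rz": 0, "gripper": 1}, {"dx": -12, "dy": -2, "dz": 0, "rx": 0, "ry": 0, "rz": 0, "gripper": 1}, {"dx": -20, "dy": -5, "dz": -5, "rx": 0, "ry": 0, "rz": 0, "gripper": 1}, {"dx": -20, "dy": -5, "dz": -35, "rx": 0, "ry": 0, "rz": 0, "gripper": 1}, {"dx": -30, "dy": -25, "dz": -70, "rx": 0, "ry": 0, "rz": 0, "gripper": 1}, {"dx": -40, "dy": -60, "dz": -90, "rx": 0, "ry": 0, "rz": 0, "gripper": 1}, {"dx": -50, "dy": -95, "dz": -100, "rx": 0, "ry": 0, "rz": 0, "gripper": 1}, {"dx": -50, "dy": -130, "dz": -100, "rx": 0, "ry": 0, "rz": 0, "gripper": 1}])

```text
t: 11.88
eef_pos: [0.501, 0.2162, 0.2137]
ee_rot: [-3.138, -0.006, 0.126]
force: [0.2, -0.7, 0.3]
width: 0.0005
gripper_force: 0.0
```

```bash
python3 look.py c8
```

```text
t 11.8833 tcpS [-84.2 223.5] z 0.2137 yaw 0.126 F [ 0.2 -0.7  0.3] FS [ 0.2 -0.7]
97 [70, 69, 70, 70, 70, 70, 69, 70, 70, 71, 72, 74, 74, 80, 74, 74, 74, 74, 74, 73, 74, 73, 74, 74, 74, 74, 71, 69, 70]
-103 [71, 70, 70, 70, 70, 70, 70, 69, 70, 69, 72, 73, 74, 73, 74, 74, 74, 73, 75, 74, 74, 75, 75, 73, 74, 75, 70, 70, 69]
far edge -90 28 103.2
far edge -45 28 103.3
far edge 0 27 103.6
far edge 45 27 103.5
```

View pics/c8.png

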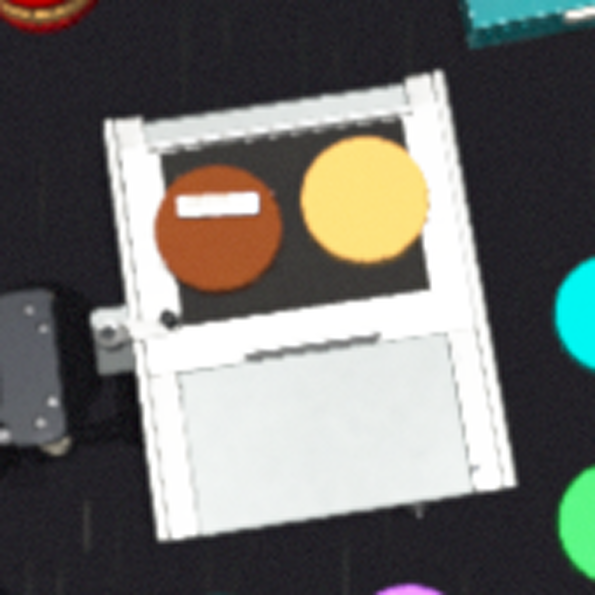

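The picture shows the clip bar across the left edge, with its pivot at (108,333) and knob at (168,318). The dishes are in place and the hand is clear. A quick check of the clip's angle, allowing for the knob's height:

```bash
python3 - <<'E'
import pickle
from h import *
f=pickle.load(open('top.pkl','rb'))
r=lambda x,y,h:toS(ray(f,180+(x+.5)/3.5-.5,100+(y+.5)/3.5-.5,h))
a=r(108,333,.08);b=r(168,318,.104);d=b-a;print(a,b,np.arctan2(-d[1],-d[0]))
print('dishes',r(219,229,.092),r(365,200,.092))
for th in(1.3,1.4,1.5,1.57):
    u,v=proj(f,np.array([*toW(-20-42*np.cos(th),132-42*np.sin(th)),.104]));print(th,((u-180+.5)*3.5-.5).round(1),((v-100+.5)*3.5-.5).round(1))
E
```

```text
[-20.12857266 132.71351117] [-22.01120891  89.66374351] 1.5270925491521319
dishes [35.92727699 49.7060005 ] [ 41.1064947  -49.05838759]
1.3 167.0 332.2
1.4 167.6 325.9
1.5 167.5 319.5
1.57 167.1 315.1
```

The clip is at about 1.53 rad, the platform is seated, and the dishes are within about 8 mm of their places. Handing in.

```bash
python3 -c "
from station import arm
print(arm.job_done())"
```

```text
the job is handed in; nothing more can be done
None
```

The job is handed in after about 12 s of the 58 s allowed: the platform lies flat in its notches, the clip is across its edge at about 1.53 rad, and both dishes are within about 8 mm of their places; no verdict came back.

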